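# Build up the test-sieve column on the shaker

## Task

Build the sieve column on the small shaker: on the receiver pan that is fixed on it put the fine sieve, then the medium, then the coarse one, and close the column with the lid. Each part must sit fully home and level in the one below and be left released. Leave the amber bottle, the white jar and the timer where they are.

Things in the scene. Friction and masses are not known exactly. Their poses are not given: they have to be found in the camera images.
- shaker: fixed sieve shaker: grey box 104 x 104 mm, 34 high, black panel on its own -x face; on top a round platform (dia 80, top at 41 mm) and, fixed and centred on it, the open receiver pan: outer dia 60, opening 54, rim 72 mm above the origin. Origin: centre of the underside, on the surface, z up. A part seated in the pan has its origin 66 mm above this one.
- fine_sieve: fine sieve, the lowest: 28 mm high overall; close mesh, 2.2 mm pitch, looks like a solid dark grey sheet. Steel ring, outer dia 60, wall 3, open top; tapered spigot below, 6 high (dia 45 to 50), drops into the 54 mm opening of the part beneath until the frame rests on its rim. Loose, upright, 0.1 kg. Origin: centre of the spigot's underside, z up. A part seated in it: origin 22 mm above.
- medium_sieve: medium sieve: 36 mm high overall; open mesh of 7 mm pitch, seven wires each way. Steel ring, outer dia 60, wall 3, open top; tapered spigot below, 6 high (dia 45 to 50), drops into the 54 mm opening of the part beneath until the frame rests on its rim. Loose, upright, 0.1 kg. Origin: centre of the spigot's underside, z up. A part seated in it: origin 30 mm above.
- coarse_sieve: coarse sieve, the tallest: 46 mm high overall; open mesh of 12.5 mm pitch, five wires each way. Steel ring, outer dia 60, wall 3, open top; tapered spigot below, 6 high (dia 45 to 50), drops into the 54 mm opening of the part beneath until the frame rests on its rim. Loose, upright, 0.1 kg. Origin: centre of the spigot's underside, z up. A part seated in it: origin 40 mm above.
- lid: lid: solid steel disc, dia 60, 6 mm thick, on a 6 mm high tapered spigot like those of the sieves; at its centre an upright black knob, dia 18, 32 high. Disc top 12 mm, knob top 44 mm above the origin, which is the centre of the spigot's underside, z up. Loose, upright, 0.1 kg.
- bottle: bystander: small amber glass bottle with a black cap, 52 mm diameter, 105 mm high, standing loose at the back of the surface; origin at the centre of its underside. Leave it.
- jar: bystander: low white jar with a white screw lid, 58 mm diameter, 50 mm high, loose at the back of the surface; origin at the centre of its underside. Leave it.
- timer: bystander: white bench timer, 58 x 68 x 19 mm, lying loose near the front of the surface; origin at the centre of its underside. Leave it.
Mind the look-alikes: they are no part of the job. Leave any blue look-alike of the coarse_sieve alone.

How it is judged:
At the end, for the whole second after the job is handed in: From the shaker up: receiver pan, fine sieve, medium sieve, coarse sieve, lid. Each part lies within 5 mm sideways of the axis of the one below, within 2.5 mm of its fully seated height, upright within 0.06 rad (about 3.5 degrees), and at rest (under 0.02 m/s) (horizontal distance between fine_sieve and shaker below 0.005 m and z of fine_sieve in the frame of shaker between 0.0635 and 0.0685 m and angle between each of fine_sieve, medium_sieve, coarse_sieve, lid's own z axis and vertical below 0.06 rad and linear speed of each of fine_sieve, medium_sieve, coarse_sieve, lid below 0.02 m/s and horizontal distance between medium_sieve and fine_sieve below 0.005 m and z of medium_sieve in the frame of fine_sieve between 0.0195 and 0.0245 m and horizontal distance between coarse_sieve and medium_sieve below 0.005 m and z of coarse_sieve in the frame of medium_sieve between 0.0275 and 0.0325 m and horizontal distance between lid and coarse_sieve below 0.005 m and z of lid in the frame of coarse_sieve between 0.0375 and 0.0425 m); the robot touches nothing.
It fails at once if the amber bottle is moved more than 20 mm (distance of bottle from where it was at the start of the episode above 0.02 m).
It fails at once if the white jar is moved more than 20 mm (distance of jar from where it was at the start of the episode above 0.02 m).
It fails at once if the timer is moved more than 20 mm (distance of timer from where it was at the start of the episode above 0.02 m).
It also fails if it takes over 120 s, if anything falls off the work surface, if the arm or the gripper's body presses on something with over 40 N, if the wrist force passes 120 N, or if a joint passes its speed limit or range.

## Robot

A 6-joint arm with a two-finger parallel gripper is mounted at the origin on a cart in front of the work surface, level with it; the furniture and walls round the work are solid. World frame = base frame: x ahead of the robot, y to its left, z up, the work surface at z = 0. Lengths are in m, angles in rad, forces in N, time in s.
With the tool pointing down it reaches from about 0.425 to 0.95 m from the base axis. Payload 3.5 kg.
Tool frame: the origin (TCP) lies on the front face of the gripper's body, between the roots of the fingers; the fingertips stand 73 mm ahead of it and the grasp point (between the pads) lies 54 mm ahead of it; z points along the fingers, y is the line along which they close (so a half turn about z gives the same grasp; the last joint's range is limited). The gripper opens to 85 mm and grips with 20 to 120 N. Pads are 22 mm wide; open, the fingers measure 114 mm over their backs; the gripper's body (76 mm by 85 mm) begins 54 mm behind the grasp point. The pads swing forward as they close: fully open they stand 13 mm farther back than shut.
Start: joints at [1.071, 0.286, 1.577, -0, 1.279, -0.15], TCP at [0.231, 0.634, 0.304] pointing down, gripper open.
Joint ranges: [-2.77, 2.77], [-0.9, 2.22], [0.21, 2.48], [-1.53, 4.67], [0.24, 2.81], [-2.84, 2.84]. Speed limits (rad/s): [2.79, 2.79, 3.14, 3.14, 3.14, 3.14].

## Interface

Orientations are given as a unit quaternion [w, x, y, z].
In Python, from workcell import * gives the robot as it stands.
- The arm moves only by the tool arm_command, never from a script. Its argument "commands" is text: rows parted by semicolons, each of 7 numbers parted by spaces: the shift along the tool's x, y, z in mm, then the turn, a rotation vector about the tool's x, y, z in rad, then the finger opening in mm, from 0 to 85.4. In form: tx ty tz ax ay az grip; .... A call has 1 to 20 rows; each row is the pose to reach, as a shift and turn from the pose commanded when the call began, along the tool's axes at that moment; what a row does not reach only later rows make up. A row lasts 1/8 s, in which the tool goes at most 62.5 mm and 10.7 degrees, less where a joint would pass 70% of its speed; a pose out of reach is approached as far as the arm can. A call with a gripper value outside its range is refused whole. The fingers move at their own pace and stop on an object; "grip_force" is the grip in N (left out, the last holds). Time passes only in rows, so rows that repeat a pose let the fingers close. It gives the time, the measured TCP pose, the force, the opening and the grip force at its end, in the units of the state.
- state(): the state, without advancing time (a new reading comes with each control period).
- read_camera(name): name is "scene" or "top" or "wrist"; returns a dict with "frame" (400x640x3 uint8, blue, green, red), "fov_y" (degrees; the focal length in pixels is half the picture's height over the tangent of half this angle, whatever the lens; pixels are square), "cx", "cy" (the principal point, pixels), "position" and "attitude" of the camera in the world; the wrist camera has in their place "tool_from_camera" (4x4, takes a point from camera to tool coordinates, whose origin is the TCP and whose axes are the flange's). Camera axes: x right, y down, z forward; pixel columns grow to the right and rows downward; lengths in m; the calibration is good to about 2 mm. A picture is of the moment at which its call begins: read the wrist's pose just before it. There is no depth.
- sign_off(): hands the job in; it is judged then, once.
The state is a dict: "time": time; "joint_positions": joint angles; "qd": joint speeds; "joint_torque": joint torques, N m; "tool_pos": TCP position; "tool_rot": TCP orientation; "ft_force": force on the tool from outside, world axes, zero at the start; "torque": the same for the moment, N m; "width": finger opening in m; "grasp_force": force on a finger pad.
Only numpy, scipy, OpenCV 4.12 (cv2) and the standard library are available. Lean on these libraries where they do the work, as an engineer would, in place of code of your own. Each camera call takes 0.05 s, during which the arm holds its last target. There are 200 camera calls.

## Working session

There is one attempt and no reset: what is moved stays moved. The work goes in short steps, Python scripts to look and compute and a tool call to move; the robot and the scene stay as the last step left them, time stands still between calls to the robot, and variables do not carry over. Pictures are saved under pics/ and viewed, at most 14 in all, crops included, and the job is handed in when it is done.

Besides the shell and the picture viewer there is one more tool, called after "Emit:" as a command line: name --argument value ..., lists and objects as JSON in quotes. arm_command: Moves the arm, as the interface text tells. Its arguments: {"type":"object","properties":{"commands":{"type":"string"},"grip_force":{"type":"number"}},"required":["commands"]}

```bash
mkdir -p pics; ls; python3 - <<'E'
from workcell import *
import cv2
s=state();print(s['time'],s['tool_pos'],s['tool_rot'],s['width'])
for n in ("scene","top"):
    c=read_camera(n);cv2.imwrite(f'pics/{n}0.png',c['frame']);print({k:v for k,v in c.items() if k!='frame'})
E
```

```text
pics
0.0 [0.23106884 0.63369543 0.30254126] [-3.67229253e-04  1.74016822e-01  9.84741973e-01 -1.12092917e-03] 0.08530006025149782
{'fov_y': 51.582865754639144, 'cx': 320.4955412294811, 'cy': 198.9568774582169, 'position': array([0.20465411, 0.54300866, 0.70545483]), 'attitude': array([ 0.10895051, -0.25917748,  0.89394984, -0.34901361])}
{'fov_y': 45.5736604340644, 'cx': 313.38122105346105, 'cy': 204.0423159548434, 'position': array([ 0.40131795, -0.00725233,  1.15448471]), 'attitude': array([ 0.04961491, -0.70304272,  0.70735882, -0.05397029])}
```

View pics/scene0.png

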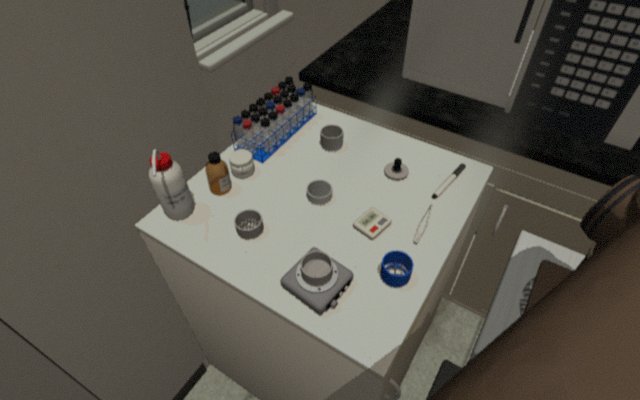

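View pics/top0.png

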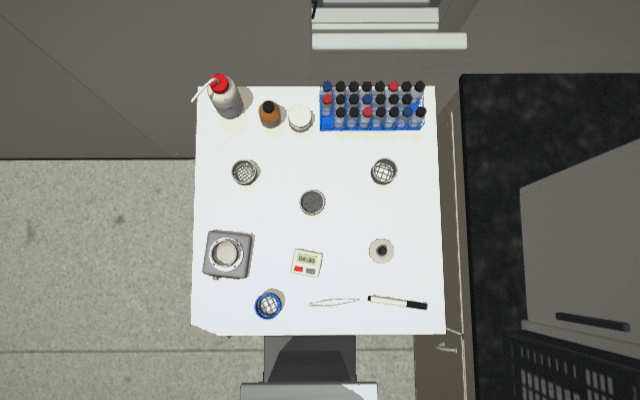

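The top picture shows the shaker at (228,254), two open sieves at (245,172) and (384,172), the fine sieve at (312,202), the lid at (381,251), the blue look-alike at (268,305), the timer at (307,263), the bottle at (270,112) and the jar at (300,118). I need to tell medium from coarse in close crops.

```bash
cat > h.py <<'E'
import numpy as np, cv2
from workcell import *
from scipy.spatial.transform import Rotation as R
def rot(q): return R.from_quat([q[1],q[2],q[3],q[0]]).as_matrix()
def pose(c,s=None):
    if 'position' in c: return rot(c['attitude']),np.array(c['position'])
    T=np.array(c['tool_from_camera']);A=rot(s['tool_rot'])
    return A@T[:3,:3],A@T[:3,3]+s['tool_pos']
def ray(c,u,v,z,s=None):
    A,p=pose(c,s);f=c['frame'].shape[0]/2/np.tan(np.radians(c['fov_y']/2))
    d=A@np.array([(u-c['cx'])/f,(v-c['cy'])/f,1]);return p+d*(z-p[2])/d[2]
def proj(c,P,s=None):
    A,p=pose(c,s);f=c['frame'].shape[0]/2/np.tan(np.radians(c['fov_y']/2))
    q=A.T@(np.array(P)-p);return np.array([c['cx'],c['cy']])+f*q[:2]/q[2]
E
python3 - <<'E'
from h import *
np.set_printoptions(precision=4,suppress=True)
t=read_camera('top');s=read_camera('scene')
A,_=pose(t);print(A)
for n,u,v,z in [('A',245,172,.04),('B',384,172,.04),('fine',312,202,.028),('pan',227,254,.072),('lid',381,251,.012),('blue',268,305,.046),('timer',307,263,.019),('bottle',270,112,.105),('jar',300,118,.05)]:
    P=ray(t,u,v,z);print(n,P,np.hypot(P[0],P[1]),proj(s,P))
f=t['frame'];g=s['frame']
L=[cv2.resize(f[y-22:y+22,x-22:x+22],(260,260),interpolation=cv2.INTER_CUBIC) for x,y in((245,172),(384,172),(312,202))]
M=[cv2.resize(g[y-22:y+22,x-22:x+22],(260,260),interpolation=cv2.INTER_CUBIC) for x,y in((249,225),(332,138),(319,191))]
cv2.imwrite('pics/crop1.png',np.vstack([np.hstack(L),np.hstack(M)]))
E
```

```text
[[-0.0065 -0.9893  0.1461]
 [-1.      0.0056 -0.0066]
 [ 0.0057 -0.1461 -0.9893]]
A [0.6442 0.1481 0.04  ] 0.660978688798214 [250.7362 216.4011]
B [ 0.6424 -0.1841  0.04  ] 0.6682706160707441 [333.2935 133.25  ]
fine [ 0.5726 -0.0115  0.028 ] 0.572735277862602 [319.9369 187.4267]
pan [0.4481 0.1816 0.072 ] 0.4834952419903434 [319.8391 259.8652]
lid [ 0.4555 -0.1759  0.012 ] 0.4883110090226777 [396.7872 169.2614]
blue [0.3328 0.0904 0.046 ] 0.3448796552999796 [396.8479 260.6897]
timer [0.428  0.0012 0.019 ] 0.42798586258452126 [373.145  219.1339]
bottle [0.7702 0.0838 0.105 ] 0.7747065688352893 [220.7326 155.4036]
jar [0.7741 0.0163 0.05  ] 0.774290295689692 [242.8988 156.3614]
```

View pics/crop1.png

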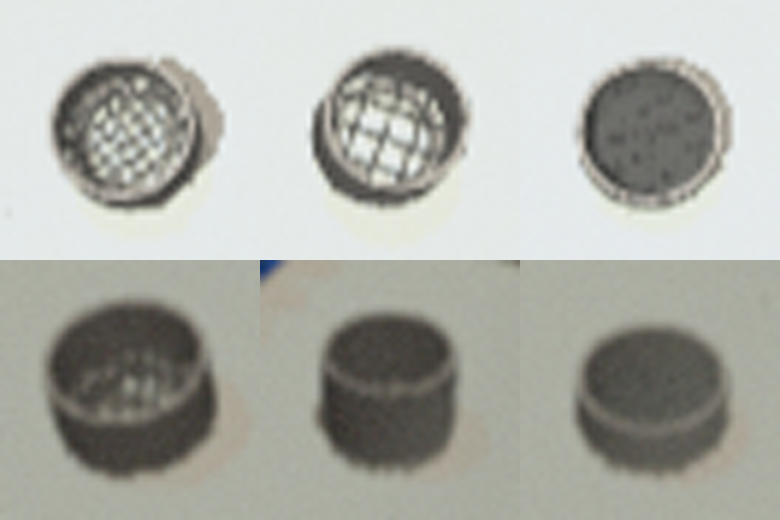

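Left crop (245,172): finer open mesh, lower ring, so this is the medium sieve. Middle crop (384,172): wide mesh, tallest ring, so this is the coarse sieve. Right crop (312,202): solid dark sheet, so this is the fine sieve. Possible mix-ups: medium (245,172), coarse (384,172), the blue one (268,305, leave it), and the pan (227,254). The positions agree across both views to a few pixels. Next I go over the pan and take a closer look.

```bash
cat >> h.py <<'E'
np.set_printoptions(precision=4,suppress=True)
def go(P,s=None):
    "tool-axis shift in mm and turn to reach TCP P with tool x=-X, y=+Y, z down"
    s=s or state();A=rot(s['tool_rot']);G=np.diag([-1,1,-1.])
    print('shift mm',1e3*A.T@(np.array(P)-s['tool_pos']),'turn',R.from_matrix(A.T@G).as_rotvec())
E
python3 - <<'E'
from h import *
c=read_camera('wrist');print(c['tool_from_camera'],c['fov_y'],c['cx'],c['cy'])
go([.46,.18,.30])
E
```

```text
[[ 0.0015 -0.9615 -0.2747  0.0699]
 [ 1.      0.0014  0.0005 -0.0006]
 [-0.0001 -0.2747  0.9615 -0.0697]
 [ 0.      0.      0.      1.    ]] 67.92066087168712 318.0507744509755 195.6355198577
shift mm [-370.5243 -348.0321    3.5817] turn [-0.0011 -0.0004 -0.3498]
```

Emit:
arm_command --commands "-370 -348 0 0 0 -0.35 85;-370 -348 0 0 0 -0.35 85;-370 -348 0 0 0 -0.35 85;-370 -348 0 0 0 -0.35 85;-370 -348 0 0 0 -0.35 85;-370 -348 0 0 0 -0.35 85;-370 -348 0 0 0 -0.35 85;-370 -348 0 0 0 -0.35 85;-370 -348 0 0 0 -0.35 85;-370 -348 0 0 0 -0.35 85;-370 -348 0 0 0 -0.35 85;-370 -348 0 0 0 -0.35 85"

```text
time: 1.75
tool_pos: [0.459, 0.1817, 0.3039]
tool_rot: [-0.0, -0.001, 1.0, 0.0]
ft_force: [0.7, -0.5, 0.9]
width: 0.0848
grasp_force: 0.0
```

```bash
python3 - <<'E'
from h import *
s=state();c=read_camera('wrist');print(s['time'],s['tool_pos'],s['tool_rot'],proj(c,[.448,.1816,.072],s))
cv2.imwrite('pics/w1.png',c['frame']);go([.575,-.01,.25],s)
E
```

```text
1.75 [0.459  0.1817 0.3039] [-0.0001 -0.0013  1.      0.0001] [318.2986 170.3889]
shift mm [-115.5063 -192.0093   53.8112] turn [ 0.0001 -0.0002  0.0026]
```

View pics/w1.png

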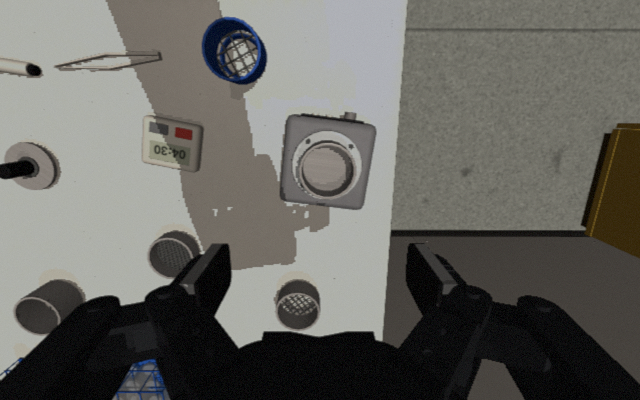

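The pan is at about (328,170) in the wrist picture, where I predicted (318,170). I'll fit circles to it in both views.

```bash
cat >> h.py <<'E'
def circ(c,u,v,z,dia,s=None,h=45,k=6):
    "Hough circle of known diameter at height z near (u,v); returns uv, world and enlarged crop"
    A,p=pose(c,s);f=c['frame'].shape[0]/2/np.tan(np.radians(c['fov_y']/2))
    w=ray(c,u,v,z,s);r=f*dia/2/(A.T@(w-p))[2]*k
    x0,y0=int(u)-h,int(v)-h
    im=cv2.resize(c['frame'][max(y0,0):y0+2*h,max(x0,0):x0+2*h],None,fx=k,fy=k,interpolation=cv2.INTER_CUBIC)
    g=cv2.GaussianBlur(cv2.cvtColor(im,cv2.COLOR_BGR2GRAY),(0,0),k/2)
    H=cv2.HoughCircles(g,cv2.HOUGH_GRADIENT_ALT,1.5,5,param1=100,param2=.3,minRadius=int(r*.88),maxRadius=int(r*1.12))
    out=[]
    for x,y,q in ([] if H is None else H[0][:4]):
        U,V=max(x0,0)+(x+.5)/k-.5,max(y0,0)+(y+.5)/k-.5
        out.append((round(U,1),round(V,1),q/r,ray(c,U,V,z,s)));cv2.circle(im,(int(x),int(y)),int(q),(0,255,0) if len(out)==1 else (0,0,255),1)
    for o in out: print(*o)
    return out,im
E
python3 - <<'E'
from h import *
s=state();c=read_camera('wrist');t=read_camera('top')
print('wrist');_,a=circ(c,328,170,.072,.060,s)
print('top');_,b=circ(t,228,254,.072,.060,h=30,k=9)
cv2.imwrite('pics/pan.png',np.hstack([cv2.resize(a,(400,400)),cv2.resize(b,(400,400))]))
E
```

```text
wrist
top
```

View pics/pan.png

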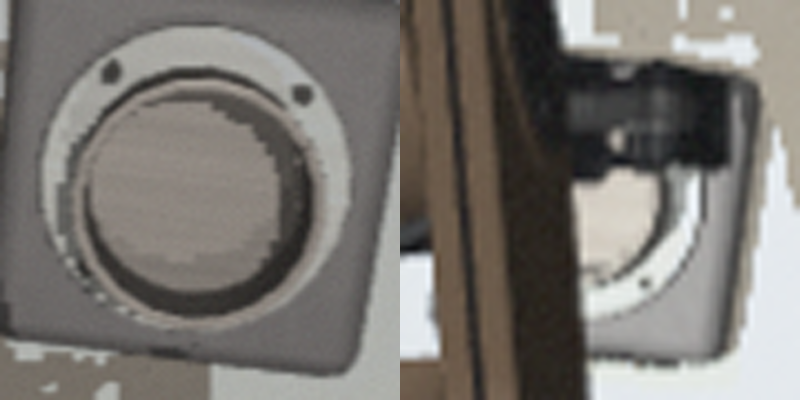

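Emit:
arm_command --commands "-115 -192 50 0 0 0 85;-115 -192 50 0 0 0 85;-115 -192 50 0 0 0 85;-115 -192 50 0 0 0 85;-115 -192 50 0 0 0 85;-115 -192 50 0 0 0 85"

```text
time: 2.65
tool_pos: [0.5744, -0.011, 0.2539]
tool_rot: [-0.0, -0.0, 1.0, 0.0]
ft_force: [0.3, -0.1, -0.5]
width: 0.0846
grasp_force: 0.0
```

The wrist crop shows the pan rim ring spanning roughly x 75–326, y 80–327, which puts its centre at about (328.0,170.7) in full-frame pixels. The arm hides the pan in the top view. I'm now over the fine sieve.

```bash
sed -i 's/HOUGH_GRADIENT_ALT,1.5,5,param1=100,param2=.3/HOUGH_GRADIENT,2,8,param1=80,param2=30/' h.py
python3 - <<'E'
from h import *
s=state();c=read_camera('wrist')
p=dict(s,tool_pos=np.array([.459,.1817,.3039]),tool_rot=[-.0001,-.0013,1,.0001])
print('pan',ray(c,328,170.7,.072,p),ray(c,299.9+.0,170.7,.072,p),ray(c,356.5,170.7,.072,p))
q=proj(c,[.5726,-.0115,.028],s);print(q)
_,a=circ(c,*q,.028,.06,s,h=50)
cv2.imwrite('pics/fine.png',np.hstack([cv2.resize(a,(400,400)),cv2.resize(c['frame'],(400,250)).copy()[:, :][[i*250//400 for i in range(400)]] ])) if 0 else cv2.imwrite('pics/fine.png',a)
E
```

```text
pan [0.4483 0.1916 0.072 ] [0.4484 0.1626 0.072 ] [0.4482 0.221  0.072 ]
[317.7426 180.433 ]
319.4 179.1 0.9408077760900863 [ 0.5712 -0.0098  0.028 ]
319.8 182.1 1.0348885882908718 [ 0.5743 -0.0094  0.028 ]
318.8 174.8 0.8852660949045421 [ 0.5667 -0.0105  0.028 ]
318.8 176.8 0.9702788457560559 [ 0.5688 -0.0105  0.028 ]
```

View pics/fine.png

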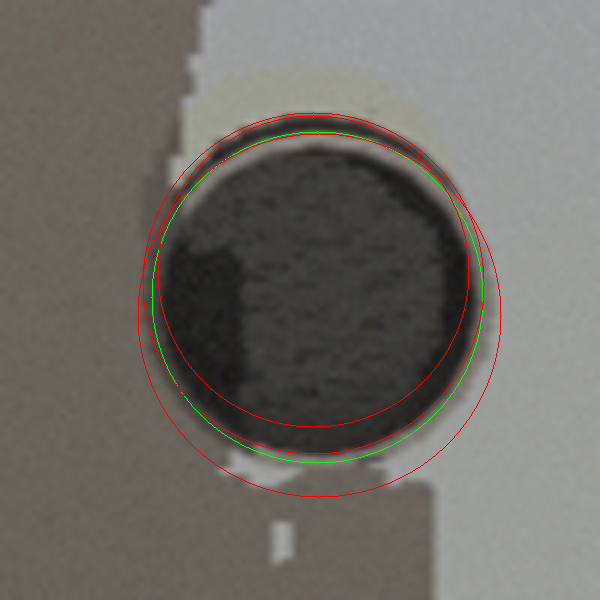

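The rim ring spans x about 150–484, y about 131–465 in the crop, so its centre is (319.7,179.8), world (0.572,-0.0095). That matches the top view to 2 mm. From w1.png, the open fingertips stand about 60 mm ahead of the TCP, so they should be near 68 mm at a 60 mm opening. I'm going down to grasp.

Emit:
arm_command --commands "2 1.5 60 0 0 0 85;2 1.5 120 0 0 0 85;2 1.5 165 0 0 0 85;2 1.5 175 0 0 0 85;2 1.5 175 0 0 0 85;2 1.5 175 0 0 0 50;2 1.5 175 0 0 0 50;2 1.5 175 0 0 0 50;2 1.5 175 0 0 0 50;2 1.5 175 0 0 0 50;2 1.5 175 0 0 0 50" --grip_force 40

```text
time: 4.08
tool_pos: [0.5745, -0.0104, 0.0822]
tool_rot: [0.002, -0.0, 1.0, -0.0]
ft_force: [-1.2, 0.3, 6.7]
width: 0.0592
grasp_force: 41.7
```

```bash
python3 - <<'E'
from h import *
t=read_camera('top');t['frame']=cv2.imread('pics/top0.png')
_,b=circ(t,228,254,.072,.06,h=30,k=9)
c=read_camera('wrist')
cv2.imwrite('pics/pan2.png',np.hstack([cv2.resize(b,(400,400)),cv2.resize(c['frame'],(400,250)).copy() if 0 else c['frame'][:,120:520]]))
s=state();go([.448,.1916,.25],s)
E
```

```text
223.7 253.2 0.9462855677187143 [0.4499 0.1892 0.072 ]
224.6 253.9 0.9931811228984276 [0.4484 0.1871 0.072 ]
223.7 254.6 0.9814572181309641 [0.4469 0.1891 0.072 ]
225.0 253.0 1.0266779571539573 [0.4504 0.1862 0.072 ]
shift mm [ 125.6915  201.8911 -168.4932] turn [-0.0009  0.0047  0.0002]
```

View pics/pan2.png

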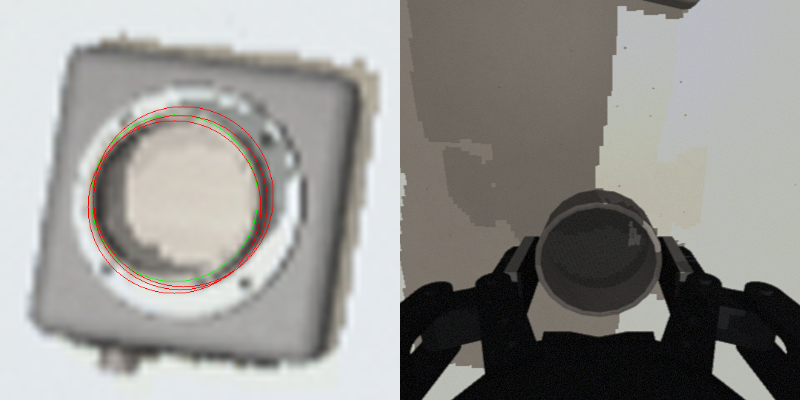

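Left: the pan rim in the top view is near (224.5,254), about (0.448,0.188). Right: the fine sieve is gripped, its rim centred at about (319,259) full-frame. I'll lift it, hover just beyond the pan, and take a near-vertical look there.

Emit:
arm_command --commands "0 0 -60 0 0 0 50;0 0 -115 0 0 0 50;30 100 -120 0 0 0 50;55 150 -120 0 0 0 50;55 200 -120 0 0 0 50;55 200 -120 0 0 0 50;55 200 -120 0 0 0 50;55 200 -120 0 0 0 50"

```text
time: 5.18
tool_pos: [0.5179, 0.1894, 0.1996]
tool_rot: [0.001, -0.0, 1.0, -0.0]
ft_force: [0.8, -0.2, -1.2]
width: 0.059
grasp_force: 43.9
```

```bash
python3 - <<'E'
from h import *
s=state();c=read_camera('wrist');print(s['tool_pos'],s['tool_rot'],s['width'])
p=dict(s,tool_pos=np.array([.5745,-.0104,.0822]),tool_rot=[.002,0,1,0])
print('held sieve at grasp',ray(c,319,259,.028,p))
q=proj(c,[.448,.190,.072],s);print(q)
_,a=circ(c,*q,.072,.06,s,h=50)
cv2.imwrite('pics/pan3.png',np.hstack([cv2.resize(a,(400,400)),c['frame'][:,120:520]]))
E
```

```text
[0.5179 0.1894 0.1996] [ 0.0006 -0.      1.     -0.0001] 0.05897799542055436
held sieve at grasp [ 0.5705 -0.0103  0.028 ]
[319.7373 110.7817]
321.4 111.8 0.9060008252879925 [0.4486 0.1911 0.072 ]
322.8 110.4 0.9329609347888945 [0.4478 0.1919 0.072 ]
318.4 110.4 0.9464409354106227 [0.4478 0.1892 0.072 ]
321.1 108.8 0.8840070802365844 [0.4468 0.1909 0.072 ]
```

View pics/pan3.png

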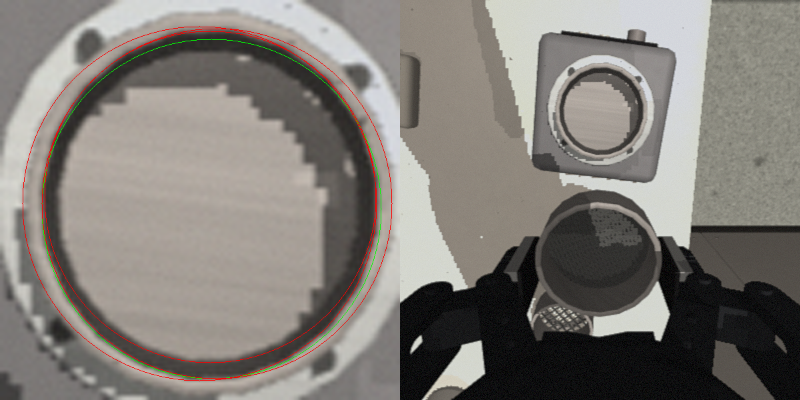

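The pan opening spans x 42–380, y 30–378 in the crop, so its centre is (321.8,111), world (0.448,0.191). The held sieve sits about 3.5 mm toward the robot of the tool axis. Now I lower it in.

Emit:
arm_command --commands "35 1.5 0 0 0 0 50;66 1.5 5 0 0 0 50;66 1.5 20 0 0 0 50;66 1.5 34 0 0 0 50;66 1.5 40 0 0 0 50;66 1.5 45 0 0 0 50;66 1.5 49 0 0 0 50;66 1.5 51 0 0 0 50;66 1.5 51 0 0 0 50"

```text
time: 6.35
tool_pos: [0.4519, 0.1915, 0.1485]
tool_rot: [0.0, -0.0, 1.0, -0.0]
ft_force: [-0.8, -0.5, 1.4]
width: 0.0588
grasp_force: 44.1
```

Emit:
arm_command --commands "0 0 1 0 0 0 50;0 0 2 0 0 0 50;0 0 2 0 0 0 85;0 0 2 0 0 0 85;0 0 2 0 0 0 85;0 0 2 0 0 0 85;0 0 -50 0 0 0 85;-70 0 -80 0 0 0 85;-70 0 -80 0 0 0 85;-70 0 -80 0 0 0 85"

```text
time: 7.6
tool_pos: [0.5219, 0.1913, 0.2276]
tool_rot: [-0.0, 0.0, 1.0, -0.0]
ft_force: [-0.1, 0.9, -0.3]
width: 0.0848
grasp_force: 0.0
```

```bash
python3 - <<'E'
from h import *
s=state();c=read_camera('wrist');print(s['tool_pos'],s['tool_rot'],s['width'])
q=proj(c,[.448,.191,.094],s);print(q)
_,a=circ(c,*q,.094,.06,s,h=50)
q=proj(c,[.644,.148,.036],s);print('med',q)
cv2.imwrite('pics/f2.png',np.hstack([cv2.resize(a,(400,400)),c['frame'][:,120:520]]))
go([.642,.15,.25],s)
E
```

```text
[0.5219 0.1913 0.2276] [-0.0004  0.0002  1.     -0.    ] 0.08477951002552177
[318.3149 104.8484]
317.8 108.4 0.8986252741510364 [0.4502 0.1906 0.094 ]
320.8 107.1 0.9430108584190099 [0.4494 0.1926 0.094 ]
318.8 107.4 0.9102673718631684 [0.4496 0.1913 0.094 ]
316.1 106.8 0.95028717642833 [0.4492 0.1895 0.094 ]
med [275.9911 306.1491]
shift mm [-120.1053  -41.2244  -22.5199] turn [-0.0001 -0.0008 -0.0003]
```

View pics/f2.png

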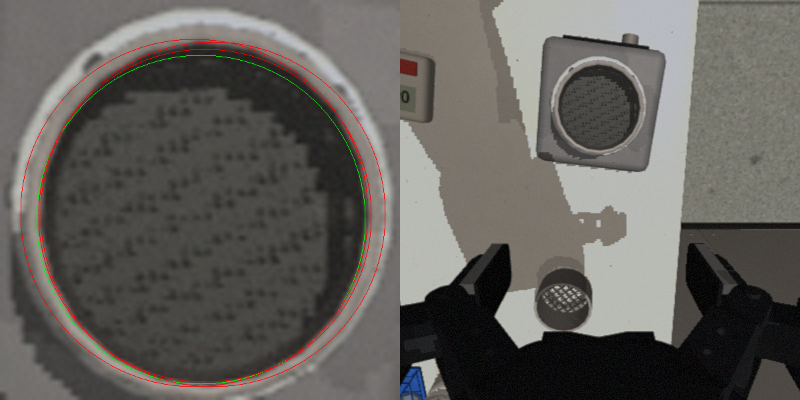

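The fine sieve is in the pan and concentric: inner rim centre (319.2,107.2), about (0.449,0.1916), with a diameter matching z=0.094. Next is the medium sieve, at about (0.644,0.148).

Emit:
arm_command --commands "-60 -20 -10 0 0 0 85;-120 -41 -20 0 0 0 85;-120 -41 -20 0 0 0 85;-120 -41 -20 0 0 0 85;-120 -41 -20 0 0 0 85"

```text
time: 8.28
tool_pos: [0.6397, 0.1511, 0.2466]
tool_rot: [-0.002, -0.001, 1.0, -0.0]
ft_force: [-0.5, -0.6, -0.1]
width: 0.0847
grasp_force: 0.0
```

```bash
python3 - <<'E'
from h import *
s=state();c=read_camera('wrist');print(s['tool_pos'],s['tool_rot'],s['width'])
q=proj(c,[.644,.149,.036],s);print(q,q.astype(int)-50)
_,a=circ(c,*q,.036,.06,s,h=50)
cv2.imwrite('pics/m1.png',a)
E
```

```text
[0.6397 0.1511 0.2466] [-0.0016 -0.0006  1.     -0.    ] 0.0846950037208615
[316.2023 190.6167] [266 140]
321.1 187.4 0.9323995141598521 [0.6408 0.1538 0.036 ]
321.4 186.1 0.8933234167370195 [0.6394 0.1541 0.036 ]
320.4 188.8 0.9779882806843101 [0.6421 0.1531 0.036 ]
321.8 192.8 0.9660483735291502 [0.6461 0.1544 0.036 ]
```

View pics/m1.png

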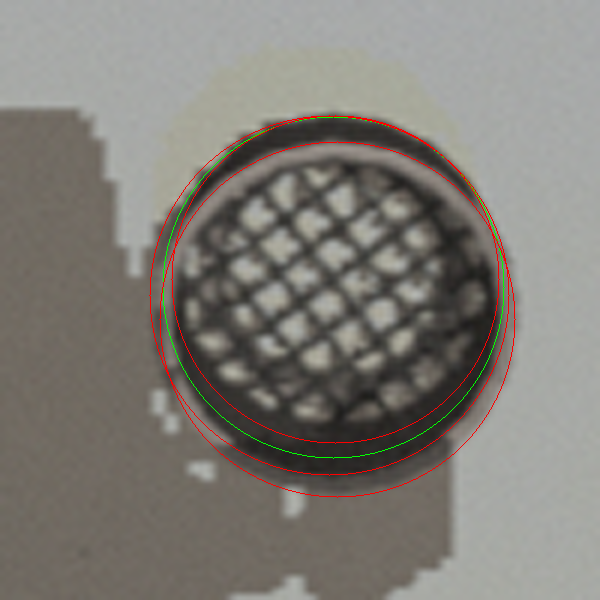

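The medium sieve's rim spans x 160–516, y 140–492 in the crop. Centre (322.2,192.8), world (0.646,0.1545).

Emit:
arm_command --commands "-6 3.5 60 0 0 0 85;-6 3.5 120 0 0 0 85;-6 3.5 155 0 0 0 85;-6 3.5 161 0 0 0 85;-6 3.5 161 0 0 0 85;-6 3.5 161 0 0 0 50;-6 3.5 161 0 0 0 50;-6 3.5 161 0 0 0 50;-6 3.5 161 0 0 0 50;-6 3.5 161 0 0 0 50;-6 3.5 161 0 0 0 50" --grip_force 40

```text
time: 9.7
tool_pos: [0.6493, 0.154, 0.09]
tool_rot: [0.002, -0.0, 1.0, 0.0]
ft_force: [-0.5, -0.3, 6.3]
width: 0.0573
grasp_force: 43.6
```

Emit:
arm_command --commands "0 0 -60 0 0 0 50;0 0 -120 0 0 0 50;40 15 -130 0 0 0 50;80 30 -130 0 0 0 50;120 36 -130 0 0 0 50;120 36 -130 0 0 0 50;120 36 -130 0 0 0 50"

```text
time: 10.58
tool_pos: [0.5281, 0.1899, 0.2174]
tool_rot: [0.001, -0.0, 1.0, 0.0]
ft_force: [0.4, -0.3, -1.0]
width: 0.0573
grasp_force: 44.4
```

```bash
python3 - <<'E'
from h import *
s=state();c=read_camera('wrist');print(s['tool_pos'],s['tool_rot'],s['width'])
q=proj(c,[.449,.1915,.094],s);print(q,q.astype(int)-50)
_,a=circ(c,*q,.094,.06,s,h=50)
cv2.imwrite('pics/m2.png',np.hstack([cv2.resize(a,(400,400)),c['frame'][:,120:520]]))
E
```

```text
[0.5281 0.1899 0.2174] [ 0.0008 -0.0002  1.      0.0001] 0.05731869953124648
[321.3934  95.2495] [271  45]
317.4 95.8 0.9629288284915616 [0.4493 0.189  0.094 ]
324.1 95.8 0.958819560004612 [0.4493 0.1932 0.094 ]
320.8 98.4 0.8855383716762958 [0.4509 0.1911 0.094 ]
322.1 97.1 0.917042380231767 [0.4501 0.1919 0.094 ]
```

View pics/m2.png

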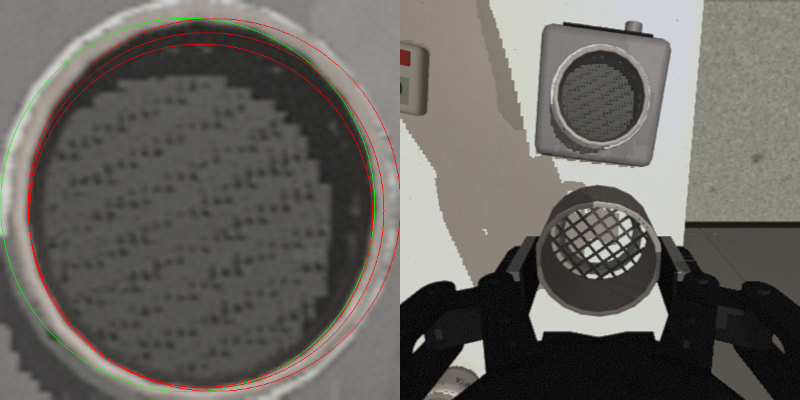

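The fine sieve's rim centre is (321.2,96.2), about (0.4495,0.1914). The medium sieve is held level, 3.5 mm toward the robot of the tool axis. Placing it now.

Emit:
arm_command --commands "40 1.5 0 0 0 0 50;75 1.5 5 0 0 0 50;75 1.5 15 0 0 0 50;75 1.5 23 0 0 0 50;75 1.5 29 0 0 0 50;75 1.5 34 0 0 0 50;75 1.5 38 0 0 0 50;75 1.5 40 0 0 0 50;75 1.5 40 0 0 0 50"

```text
time: 11.75
tool_pos: [0.453, 0.1914, 0.1781]
tool_rot: [0.0, -0.0, 1.0, -0.0]
ft_force: [-3.2, -1.2, 4.2]
width: 0.0572
grasp_force: 45.1
```

Emit:
arm_command --commands "0 0 1 0 0 0 50;0 0 1 0 0 0 85;0 0 1 0 0 0 85;0 0 1 0 0 0 85;0 0 1 0 0 0 85;0 0 -50 0 0 0 85;-75 0 -70 0 0 0 85;-75 0 -70 0 0 0 85;-75 0 -70 0 0 0 85"

```text
time: 12.88
tool_pos: [0.5279, 0.1912, 0.2464]
tool_rot: [-0.001, 0.0, 1.0, -0.0]
ft_force: [-1.2, -0.5, 0.2]
width: 0.085
grasp_force: 0.0
```

```bash
python3 - <<'E'
from h import *
s=state();c=read_camera('wrist');print(s['tool_pos'],s['tool_rot'],s['width'])
q=proj(c,[.449,.1915,.124],s);print(q,q.astype(int)-50)
_,a=circ(c,*q,.124,.06,s,h=50)
cv2.imwrite('pics/m3.png',np.hstack([cv2.resize(a,(400,400)),c['frame'][:,120:520]]))
go([.642,-.180,.25],s)
E
```

```text
[0.5279 0.1912 0.2464] [-0.0007  0.0002  1.     -0.0001] 0.08502565310848324
[319.2348  96.0796] [269  46]
318.4 99.8 0.8844237345060041 [0.4511 0.191  0.124 ]
317.8 97.8 0.9260516390528323 [0.45   0.1906 0.124 ]
322.1 97.4 0.969726945622328 [0.4498 0.1933 0.124 ]
316.4 97.4 0.9390177896204513 [0.4498 0.1898 0.124 ]
shift mm [-114.2392 -371.1776   -3.7159] turn [-0.0001 -0.0013 -0.0004]
```

View pics/m3.png

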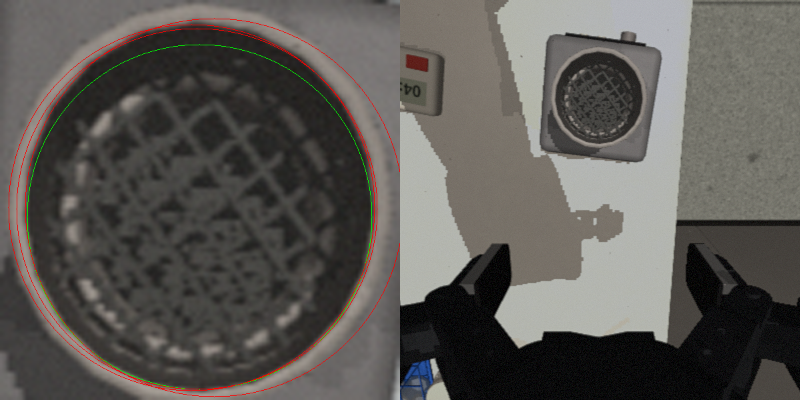

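The medium sieve is seated and concentric: centre (319,97.5), about (0.4498,0.1912). Next I take crops of the lid and the coarse sieve and view them together.

Emit:
arm_command --commands "5 -60 -4 0 0 0 85;10 -120 -4 0 0 0 85;15 -180 -4 0 0 0 85;20 -240 -4 0 0 0 85;28 -300 -4 0 0 0 85;28 -367 -4 0 0 0 85;28 -367 -4 0 0 0 85;28 -367 -4 0 0 0 85;28 -367 -4 0 0 0 85"

```text
time: 14.05
tool_pos: [0.4993, -0.1738, 0.2502]
tool_rot: [-0.001, -0.001, 1.0, 0.001]
ft_force: [-0.2, 0.5, 0.3]
width: 0.0849
grasp_force: 0.0
```

```bash
python3 - <<'E'
from h import *
import pickle
s=state();c=read_camera('wrist');print(s['tool_pos'],s['tool_rot'],s['width'])
pickle.dump((s,c),open('lid.pkl','wb'))
q=proj(c,[.4555,-.176,.012],s);print(q,q.astype(int)-50)
_,a=circ(c,*q,.012,.06,s,h=50);cv2.imwrite('pics/l1.png',a)
go([.642,-.180,.25],s)
E
```

```text
[ 0.4993 -0.1738  0.2502] [-0.0007 -0.0011  1.      0.0006] 0.08485066868328625
[316.13   137.8427] [266  87]
shift mm [-142.7071   -6.4875   -0.025 ] turn [ 0.0012 -0.0014  0.0021]
```

Emit:
arm_command --commands "-60 0 0 0 0 0 85;-120 0 0 0 0 0 85;-142 0 0 0 0 0 85;-142 0 0 0 0 0 85;-142 0 0 0 0 0 85"

```text
time: 14.72
tool_pos: [0.641, -0.1745, 0.2505]
tool_rot: [-0.001, -0.001, 1.0, 0.0]
ft_force: [-1.6, -0.3, -0.2]
width: 0.0849
grasp_force: 0.0
```

```bash
python3 - <<'E'
from h import *
s=state();c=read_camera('wrist');print(s['tool_pos'],s['tool_rot'],s['width'])
q=proj(c,[.642,-.182,.046],s);print(q,q.astype(int)-50)
_,a=circ(c,*q,.046,.06,s,h=50)
l=cv2.imread('pics/l1.png');cv2.imwrite('pics/cl.png',np.hstack([cv2.resize(a,(400,400)),cv2.resize(l,(400,400))]))
E
```

```text
[ 0.641  -0.1745  0.2505] [-0.0007 -0.0007  1.      0.0002] 0.0849374817853949
[310.419  188.5202] [260 138]
307.8 184.8 0.9145709701713302 [ 0.6383 -0.1845  0.046 ]
```

View pics/cl.png

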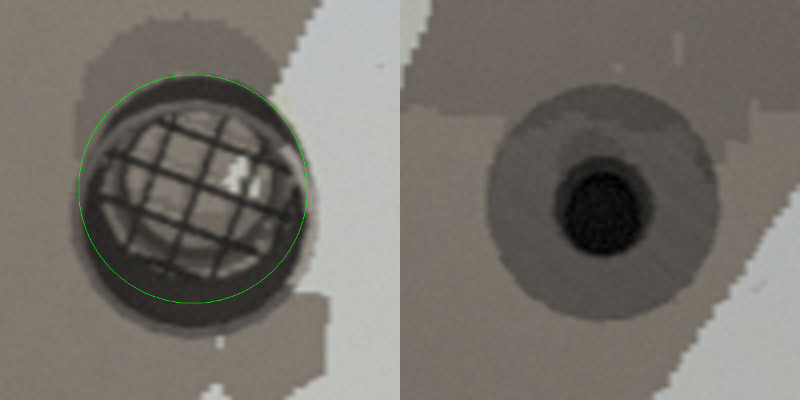

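The coarse sieve's rim spans x 72–317, y 98–338 (crop, 4 px per pixel), centre (308.6,192.5). The lid disc centre is (316.8,137.6) and its knob top is at (316.5,138.5).

```bash
python3 - <<'E'
from h import *
import pickle
s=state();c=read_camera('wrist');print('coarse',ray(c,308.6,192.5,.046,s))
ls,lc=pickle.load(open('lid.pkl','rb'));print('lid',ray(lc,316.8,137.6,.012,ls),ray(lc,316.5,138.5,.044,ls))
go([.646,-.184,.10],s)
E
```

```text
coarse [ 0.6459 -0.1841  0.046 ]
lid [ 0.4553 -0.1753  0.012 ] [ 0.4534 -0.1755  0.044 ]
shift mm [ -5.3238  -9.2665 150.7327] turn [ 0.0003 -0.001   0.0009]
```

Emit:
arm_command --commands "-5 -9.5 60 0 0 0 85;-5 -9.5 115 0 0 0 85;-5 -9.5 145 0 0 0 85;-5 -9.5 150 0 0 0 85;-5 -9.5 150 0 0 0 85;-5 -9.5 150 0 0 0 50;-5 -9.5 150 0 0 0 50;-5 -9.5 150 0 0 0 50;-5 -9.5 150 0 0 0 50;-5 -9.5 150 0 0 0 50;-5 -9.5 150 0 0 0 50" --grip_force 40

```text
time: 16.2
tool_pos: [0.6481, -0.1857, 0.1042]
tool_rot: [0.002, -0.0, 1.0, -0.001]
ft_force: [-0.6, 0.5, 6.6]
width: 0.0584
grasp_force: 42.0
```

Emit:
arm_command --commands "0 0 -60 0 0 0 50;0 0 -120 0 0 0 50;5 40 -165 0 0 0 50;20 95 -165 0 0 0 50;40 150 -165 0 0 0 50;60 205 -165 0 0 0 50;80 260 -165 0 0 0 50;100 315 -165 0 0 0 50;118 370 -165 0 0 0 50;118 376 -165 0 0 0 50;118 376 -165 0 0 0 50;118 376 -165 0 0 0 50"

```text
time: 17.7
tool_pos: [0.5291, 0.1898, 0.266]
tool_rot: [0.0, 0.001, 1.0, -0.0]
ft_force: [0.5, 0.3, -1.4]
width: 0.0584
grasp_force: 43.7
```

```bash
python3 - <<'E'
from h import *
s=state();c=read_camera('wrist');print(s['tool_pos'],s['tool_rot'],s['width'])
q=proj(c,[.4497,.1913,.124],s);print(q,q.astype(int)-50)
_,a=circ(c,*q,.124,.06,s,h=50)
z=s['tool_pos'][2]-.1042+.046
q=proj(c,[s['tool_pos'][0]-.003,s['tool_pos'][1],z],s);print('held expected',q)
circ(c,*q,z,.06,s,h=80)
E
```

```text
[0.5291 0.1898 0.266 ] [ 0.0001  0.0006  1.     -0.0002] 0.058435640585775356
[320.88    96.3244] [270  46]
318.1 96.4 0.9504368805338266 [0.4498 0.1894 0.124 ]
320.4 98.4 0.8902826483148192 [0.451 0.191 0.124]
316.4 96.4 0.9820178868693332 [0.4498 0.1883 0.124 ]
322.1 96.4 0.9451733507941357 [0.4498 0.1921 0.124 ]
held expected [318.8066 257.2036]
318.1 246.1 1.0463015194808465 [0.5203 0.1894 0.2078]
317.8 247.4 1.0262006655589906 [0.521  0.1893 0.2078]
318.1 248.8 1.0140343528656834 [0.5217 0.1894 0.2078]
317.1 268.1 1.068518218777918 [0.5319 0.189  0.2078]
```

Emit:
arm_command --commands "40 1.5 0 0 0 0 50;76 1.5 5 0 0 0 50;76 1.5 18 0 0 0 50;76 1.5 27 0 0 0 50;76 1.5 33 0 0 0 50;76 1.5 38 0 0 0 50;76 1.5 42 0 0 0 50;76 1.5 44 0 0 0 50;76 1.5 44 0 0 0 50"

```text
time: 18.88
tool_pos: [0.4529, 0.1924, 0.2224]
tool_rot: [0.0, -0.0, 1.0, -0.0]
ft_force: [-1.1, -0.4, 0.7]
width: 0.0582
grasp_force: 43.9
```

Emit:
arm_command --commands "0 0 1.5 0 0 0 50;0 0 1.5 0 0 0 50;0 0 1.5 0 0 0 85;0 0 1.5 0 0 0 85;0 0 1.5 0 0 0 85;0 0 1.5 0 0 0 85;0 0 -50 0 0 0 85;-75 0 -70 0 0 0 85;-75 0 -70 0 0 0 85;-75 0 -70 0 0 0 85"

```text
time: 20.12
tool_pos: [0.5279, 0.1922, 0.2912]
tool_rot: [-0.001, 0.0, 1.0, -0.0]
ft_force: [-0.1, -0.6, -0.2]
width: 0.0852
grasp_force: 0.0
```

```bash
python3 - <<'E'
from h import *
s=state();c=read_camera('wrist');print(s['tool_pos'],s['tool_rot'],s['width'])
q=proj(c,[.4497,.1913,.164],s);print(q,q.astype(int)-50)
_,a=circ(c,*q,.164,.06,s,h=50)
cv2.imwrite('pics/c3.png',np.hstack([cv2.resize(a,(400,400)),c['frame'][:,120:520]]))
go([.455,-.1755,.15],s)
E
```

```text
[0.5279 0.1922 0.2912] [-0.0008  0.0002  1.     -0.0001] 0.08516244217074771
[317.2621  97.7056] [267  47]
322.1 100.1 0.9599890704759002 [0.4511 0.1943 0.164 ]
317.1 100.1 0.9354638022520634 [0.4511 0.1912 0.164 ]
318.8 101.8 0.8927197740398304 [0.4521 0.1922 0.164 ]
318.8 100.1 0.923551550499108 [0.4511 0.1922 0.164 ]
shift mm [  72.5243 -367.7471  141.4133] turn [-0.0002 -0.0016 -0.0003]
```

View pics/c3.png

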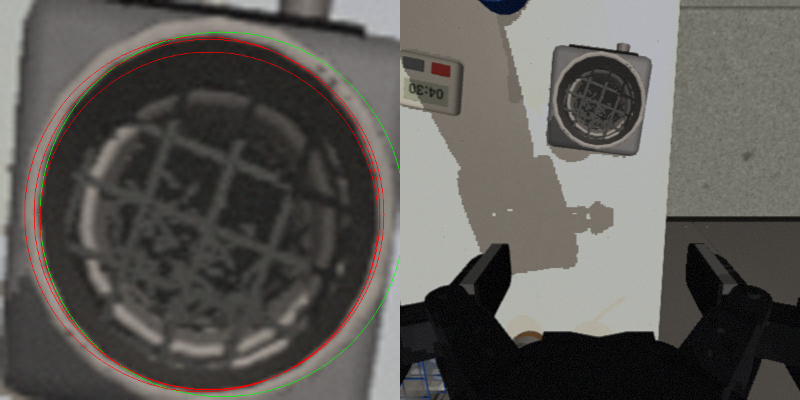

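The coarse sieve is seated and level, its rim centre at (319.2,100.5), about (0.4512,0.1922). Next the lid: grip the knob at (0.4545,-0.1754) with the tips above the disc.

Emit:
arm_command --commands "10 -60 0 0 0 0 85;22 -120 0 0 0 0 85;34 -180 0 0 0 0 85;46 -240 0 0 0 0 85;58 -300 0 0 0 0 85;70 -355 0 0 0 0 85;73 -367.5 50 0 0 0 85;73 -367.5 110 0 0 0 85;73 -367.5 165 0 0 0 85;73 -367.5 190 0 0 0 85;73 -367.5 198 0 0 0 85;73 -367.5 198 0 0 0 85"

```text
time: 21.68
tool_pos: [0.4542, -0.1746, 0.0938]
tool_rot: [-0.0, -0.0, 1.0, 0.0]
ft_force: [0.0, 0.3, 0.0]
width: 0.0852
grasp_force: 0.0
```

Emit:
arm_command --commands "0 0 0 0 0 0 10;0 0 0 0 0 0 10;0 0 0 0 0 0 10;0 0 0 0 0 0 10;0 0 0 0 0 0 10;0 0 0 0 0 0 10;0 0 0 0 0 0 10;0 0 0 0 0 0 10;0 0 0 0 0 0 10" --grip_force 40

```text
time: 22.8
tool_pos: [0.455, -0.1753, 0.0945]
tool_rot: [0.0, -0.0, 1.0, -0.0]
ft_force: [-1.2, 1.5, 5.8]
width: 0.0167
grasp_force: 39.1
```

Emit:
arm_command --commands "0 0 -60 0 0 0 10;0 0 -120 0 0 0 10;0 0 -180 0 0 0 10;-20 50 -200 0 0 0 10;-40 105 -200 0 0 0 10;-45 165 -200 0 0 0 10;-45 225 -200 0 0 0 10;-40 280 -200 0 0 0 10;-20 330 -200 0 0 0 10;4 367.5 -200 0 0 0 10;4 367.5 -200 0 0 0 10;4 367.5 -200 0 0 0 10;4 367.5 -200 0 0 0 10"

```text
time: 24.42
tool_pos: [0.4511, 0.1915, 0.2936]
tool_rot: [-0.0, 0.001, 1.0, -0.0]
ft_force: [0.2, -0.3, -0.6]
width: 0.0163
grasp_force: 39.5
```

Emit:
arm_command --commands "0 0.5 15 0 0 0 10;0 0.5 25 0 0 0 10;0 0.5 31 0 0 0 10;0 0.5 36 0 0 0 10;0 0.5 39 0 0 0 10;0 0.5 41 0 0 0 10;0 0.5 41 0 0 0 10"

```text
time: 25.3
tool_pos: [0.4507, 0.193, 0.253]
tool_rot: [0.0, -0.0, 1.0, 0.0]
ft_force: [-1.4, -0.6, -1.3]
width: 0.0164
grasp_force: 39.5
```

Emit:
arm_command --commands "0 0 1 0 0 0 10;0 0 1.5 0 0 0 10;0 0 1.5 0 0 0 10"

```text
time: 25.68
tool_pos: [0.451, 0.193, 0.2526]
tool_rot: [0.001, -0.0, 1.0, 0.0]
ft_force: [-1.2, 0.7, 5.5]
width: 0.0166
grasp_force: 40.0
```

The lid is seated: 5.5 N of contact at the expected height. Releasing and backing off.

Emit:
arm_command --commands "0 0 0 0 0 0 40;0 0 0 0 0 0 60;0 0 0 0 0 0 85;0 0 0 0 0 0 85;0 0 0 0 0 0 85;0 0 -50 0 0 0 85;0 0 -80 0 0 0 85;-75 0 -85 0 0 0 85;-75 0 -85 0 0 0 85;-75 0 -85 0 0 0 85;-75 0 -85 0 0 0 85"

```text
time: 27.05
tool_pos: [0.5246, 0.193, 0.3358]
tool_rot: [-0.001, -0.0, 1.0, -0.0]
ft_force: [-0.4, 0.2, -0.4]
width: 0.0853
grasp_force: 0.0
```

```bash
python3 - <<'E'
from h import *
s=state();c=read_camera('wrist');print(s['tool_pos'],s['tool_rot'],s['width'],s['ft_force'])
q=proj(c,[.451,.1925,.170],s);print(q)
circ(c,*q,.170,.06,s,h=50)
q=proj(c,[.451,.1925,.202],s);print('knob exp',q)
g=cv2.cvtColor(c['frame'],cv2.COLOR_BGR2GRAY);x,y=q.astype(int)
m=(g[y-22:y+22,x-22:x+22]<40).astype(np.uint8);n,_,st,ce=cv2.connectedComponentsWithStats(m)
for i in range(1,n):
    if st[i,4]>50: print(st[i],ce[i]+[x-22,y-22],ray(c,*(ce[i]+[x-22,y-22]),.202,s))
E
```

```text
[0.5246 0.193  0.3358] [-0.0009 -0.0003  1.     -0.0001] 0.08526394130721124 [-0.4015  0.2039 -0.4147]
[318.0704 106.3296]
311.1 100.4 0.9361718288929836 [0.4467 0.1872 0.17  ]
312.1 101.4 0.9640290219262171 [0.4474 0.188  0.17  ]
knob exp [318.064  105.5364]
[  6  11  30  31 642] [317.1573 108.6604] [0.453  0.1919 0.202 ]
```

The knob is where it should be, but the disc circles are ambiguous, so I'll run a quick numeric check of the disc outline.

```bash
python3 - <<'E'
from h import *
s=state();c=read_camera('wrist')
g=cv2.GaussianBlur(c['frame'],(3,3),0).astype(float)
u0,v0=proj(c,[.452,.1922,.170],s);r0=np.linalg.norm(proj(c,[.452,.2222,.170],s)-[u0,v0]);print(u0,v0,r0)
rs=np.arange(.8*r0,1.22*r0,.5);pts=[]
for a in np.arange(0,2*np.pi,.1):
    p=np.array([g[int(round(v0+r*np.sin(a))),int(round(u0+r*np.cos(a)))] for r in rs])
    d=np.abs(p[4:]-p[:-4]).sum(1);i=d.argmax()
    pts.append((u0+rs[i+2]*np.cos(a),v0+rs[i+2]*np.sin(a),rs[i+2]/r0,d[i]))
pts=np.array(pts);print(np.round(pts[::3,2:],2).tolist())
q=pts.copy()
for _ in range(4):
    A=np.c_[2*q[:,:2],np.ones(len(q))];x=np.linalg.lstsq(A,(q[:,:2]**2).sum(1),rcond=None)[0]
    R0=np.sqrt(x[2]+x[0]**2+x[1]**2);e=np.abs(np.hypot(*(q[:,:2]-x[:2]).T)-R0);q=q[e<max(1.2,1.5*np.median(e))]
print(x[:2],R0/r0,len(q),ray(c,*x[:2],.170,s))
E
```

```text
317.5993932107008 107.65567132222523 39.41030184497318
[[1.04, 193.0], [1.05, 186.0], [1.14, 205.0], [0.95, 67.0], [0.95, 60.0], [1.09, 180.0], [0.96, 146.0], [0.98, 149.0], [0.95, 162.0], [0.96, 146.0], [1.14, 221.0], [1.12, 225.0], [1.17, 161.0], [1.0, 84.0], [1.02, 99.0], [1.03, 73.0], [1.16, 138.0], [1.19, 138.0], [1.04, 93.0], [1.02, 89.0], [1.14, 198.0]]
[318.5616 105.4728] 1.0274290081411526 38 [0.4504 0.1929 0.17  ]
```

```bash
python3 -c "
from workcell import *
print(sign_off())"
```

```text
the job is handed in; nothing more can be done
None
```

The sieve column is built on the shaker (fine, medium, coarse, lid), with every part released, and the job is handed in at about 27 s. The hand-in gave no verdict; contact forces and heights fit full seating, but the lid was checked only by numbers, not by viewing a picture.

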